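# Vent the vacuum packer and ease its lid up with the wedge

### The arm

A 6-joint arm with a two-finger parallel gripper is mounted at the origin on the work surface. World frame = base frame: x ahead of the robot, y to its left, z up, the work surface at z = 0. Lengths are in mm, angles in rad, forces in N, time in s.
With the tool pointing down it reaches from about 275 to 1000 mm from the base axis. Payload 8.4 kg.
Tool frame: the origin (TCP) lies between the finger pads; the fingertips stand r.finger_overhang ahead of it and the grasp point (between the pads) is the TCP (r.finger_overhang is the distance from the TCP to the fingertips, in mm); z points along the fingers, y is the line along which they close (so a half turn about z gives the same grasp; the last joint's range is limited). The gripper opens to 85 mm and grips with 20 to 120 N. Pads are 22 mm wide; open, the fingers measure 114 mm over their backs; the gripper's body (76 mm by 85 mm) begins 54 mm behind the grasp point. The pads swing forward as they close: fully open they stand 13 mm farther back than shut.
Start: joints at [1.205, 0.353, 1.633, -0, 1.155, -0.002], TCP at [222.391, 584.098, 250.281] pointing down, gripper open.
Joint ranges: [-2.63, 2.63], [-0.92, 2.1], [0.06, 2.66], [-1.3, 4.44], [0, 2.69], [-3.02, 3.02]. Speed limits (rad/s): [2.22, 2.22, 2.79, 3.14, 3.14, 3.14].

### API

Orientations are given as [roll, pitch, yaw] about the fixed x, y, z axes, in that order (R = Rz(yaw) Ry(pitch) Rx(roll)).
In Python, from rig import r, cams, sign_off gives the robot as it stands.
- The arm moves only by the shell command python3 -m crank 'ROWS' [FORCE]. ROWS is JSON, a list of rows, each a list of 7 numbers: the shift along the tool's x, y, z in m, then the turn, a rotation vector about the tool's x, y, z in rad, then the closure, from 0 (fully open) to 1 (shut). In form: [[dx, dy, dz, ax, ay, az, gripper], ...]. A call has 1 to 5 rows; each row is the pose to reach, as a shift and turn from the pose commanded when the call began, along the tool's axes at that moment; what a row does not reach only later rows make up. A row lasts 1/10 s, in which the tool goes at most 50 mm and 8.59 degrees, less where a joint would pass 70% of its speed; a pose out of reach is approached as far as the arm can. A call with a gripper value outside its range is refused whole. The fingers move at their own pace and stop on an object; FORCE is the grip in N (left out, the last holds). Time passes only in rows, so rows that repeat a pose let the fingers close. It gives the time, the measured TCP pose, the force, the opening and the grip force at its end, in the units of the state.
- r.sense(): the state, without advancing time (a new reading comes with each control period).
- cams.grab_frame(name): name is "scene" or "top" or "wrist"; returns a dict with "image" (400x640x3 uint8, red, green, blue), "fx", "fy", "cx", "cy" (pixels), "position" and "orientation" of the camera in the world. Camera axes: x right, y down, z forward; pixel columns grow to the right and rows downward; lengths in mm; the calibration is good to about 2 mm. A picture is of the moment at which its call begins. There is no depth.
- sign_off(): hands the job in; it is judged then, once.
The state is a dict: "clock": time; "qpos": joint angles; "qvel": joint speeds; "joint_efforts": joint torques, N m; "eef_pos": TCP position; "tcp_rot": TCP orientation; "contact_force": force on the tool from outside, world axes, zero at the start; "wrist_torque": the same for the moment, N m; "opening": opening from 0.0 (shut) to 1.0 (fully open); "grasp_force": force on a finger pad.
Only numpy, scipy, OpenCV 4.12 (cv2) and the standard library are available. Lean on these libraries where they do the work, as an engineer would, in place of code of your own. Each camera call takes 0.05 s, during which the arm holds its last target. There are 200 camera calls.

### The job

The lid of the vacuum packer must be aired: first, with the lid still shut, turn the vent dial clockwise until its pointer stands at the long thick mark of its scale and leave it there. Then take the white plastic wedge, lay it flat on the machine's front deck and push its thin end under the lid's front lip until the lid just lifts, its lip about 5 mm (3 to 8 mm, never over 12 mm) above where it rested, and finish there still holding the wedge in the gripper. Only the wedge may carry the lid; do not disturb the jar, the cup and the ring mould.

Things in the scene. Friction and masses are not known exactly. Their poses are not given: they have to be found in the camera images.
- machine: Vacuum packer, a fixed steel box 420 long (x), 300 wide (y), its flat top 110 mm above the table. Origin at table level, 220 mm behind its front face, midway between its sides; x points from the front (robot side) to the lid's hinge at the back, y left, z up. Open deck at x -220 to -65 mm, then the lid. Dial axis at x -150, y +90 mm; the deck right of it (y -120 to +20 mm) is free.
- lid: Dark steel lid hinged 235 mm behind its front lip, 0.6 to 1.3 kg; it falls shut if not held, and lifting the lip takes 3 to 7 N. The lip is a 10 mm round bar 280 long along the machine's y. Origin under the bar at mid-length; shut: at machine x -65 mm, 8 mm above the deck. Under the lid the deck is free for 79 mm behind the lip. Its clear top starts 75 mm behind the lip, 52 mm above the deck.
- vent_dial (a joint): Angle of the black vent dial, rad, grows clockwise seen from above, range 0 to 3.14; it stays where it is left (friction 0.04 Nm). At 0 the pointer points along the machine's +x (to the back), at 1.57 to the machine's right (-y), where the long thick mark is: the wanted value. It starts between 0.15 and 1.0.
- dial_grip (a point): On the dial's upright axis, 29 mm above the deck, in the middle of its grip: an upright bar 46 long, 14 thick, from 9 to 41 mm above the deck, on a disc 48 mm wide. The bar lies along the pointer; the point's x axis is the pointer's direction (white line on that half of the bar's top).
- wedge: White plastic wedge, loose, 130 long (x), 40 wide, 80 to 170 g. Origin at the centre of its flat underside; x points to the thin end. Ramp: 3 mm thick at the thin end (x +65), rising 1 mm in 4 to 25.5 mm at x -25; behind it (x -65 to -25) a grip block 24 thick (y), top 55 mm above the underside. It lies left or right of the machine, thin end pointing away from the robot within 35 degrees.
- wedge_grip (a point): Middle of the wedge's grip block: 45 mm behind the wedge's origin, 37 mm above its underside.
- wedge_tip (a point): Middle of the wedge's thin end, at its underside (65 mm ahead of the wedge's origin). Slid flat on the deck under the shut lid, the ramp meets the lip when the thin end is about 20 mm past it, then lifts it 1 mm for every 4 mm more.
- jar: Amber glass jar with steel cap, 64 wide and 90 high, upright on the table; origin at the centre of its underside. Bystander.
- cup: Steel cup, 72 wide and 80 high, upright on the table; origin at the centre of its underside. Bystander.
- mould: Steel ring mould for plating, an open ring 70 wide and 45 high on the table; origin at the centre of its underside. Bystander.
Mind the look-alikes: they are no part of the job. Of the things like the wedge, leave any that is brown; of the rest the larger one is meant.

How it is judged:
By the outcome, as a careful person would: the job done as asked, in the order asked, and still so for the second after the job is handed in, while the arm keeps its last pose, push and grip.
It also fails if it takes over 54 s, if anything falls off the work surface, if the arm or the gripper's body presses on something with over 40 N, if the wrist force passes 120 N, or if a joint passes its speed limit or range.

## Working session

There is one attempt and no reset: what is moved stays moved. The work goes in short steps, Python scripts to look and compute and a shell command to move; the robot and the scene stay as the last step left them, time stands still between calls to the robot, and variables do not carry over. Pictures are saved under pics/ and viewed, at most 10 in all, crops included, and the job is handed in when it is done.

```bash
ls; mkdir -p pics; cat > h.py <<'E'
import numpy as np, cv2
from scipy.spatial.transform import Rotation as R
def ray(f,u,v):
    o=f["orientation"]; M=R.from_euler('xyz',o).as_matrix() if np.size(o)==3 else np.array(o)
    d=M@np.array([(u-f["cx"])/f["fx"],(v-f["cy"])/f["fy"],1.]); return np.array(f["position"],float),d
def cast(f,u,v,z):
    p,d=ray(f,u,v); return p+d*(z-p[2])/d[2]
def proj(f,P):
    M=R.from_euler('xyz',f["orientation"]).as_matrix(); c=M.T@(np.array(P,float)-np.array(f["position"]))
    return c[0]/c[2]*f["fx"]+f["cx"],c[1]/c[2]*f["fy"]+f["cy"]
E
python3 - <<'E'
from rig import r,cams
import cv2,pickle
fs={}
for n in("scene","top"):
    f=cams.grab_frame(n);fs[n]=f;cv2.imwrite(f"pics/{n}0.png",f["image"][:,:,::-1]);print(n,f["position"],f["orientation"],f["fx"],f["cx"],f["cy"])
pickle.dump(fs,open("f0.pkl","wb"))
print(r.sense(),r.finger_overhang)
E
```

```text
pics
scene [1131.62661311 -152.79774114  895.39567193] [-2.45760393  0.01784584  1.31313383] 366.9382776737819 319.83880910833665 201.12816224665008
top [ 411.87291279    3.19834122 1087.56148441] [-3.05011159  0.02315358 -1.54610389] 375.1643623677848 318.1185269202511 202.7078198480809
{'clock': 0.1, 'qpos': array([ 1.20460801e+00,  3.53573330e-01,  1.63406831e+00, -2.64663577e-05,
        1.15522351e+00, -2.39512406e-03]), 'qvel': array([ 0.00165112, -0.00275406, -0.00082266,  0.00021737, -0.00069345,
       -0.00070393]), 'joint_efforts': array([ 5.66218514e-04, -6.06354618e+01, -3.42816210e+01,  1.29183968e-04,
        4.13067566e-03,  2.66393521e-06]), 'eef_pos': array([222.24406999, 583.70594906, 249.63656487]), 'tcp_rot': array([-3.14032010e+00,  2.11522091e-05,  2.77781018e+00]), 'contact_force': array([ 0.13640693, -0.58693755, -0.41018845]), 'wrist_torque': array([0.01170652, 0.00853257, 0.04197776]), 'grasp_force': 0.0, 'opening': 0.999401012315246} 19.0
```

View pics/top0.png

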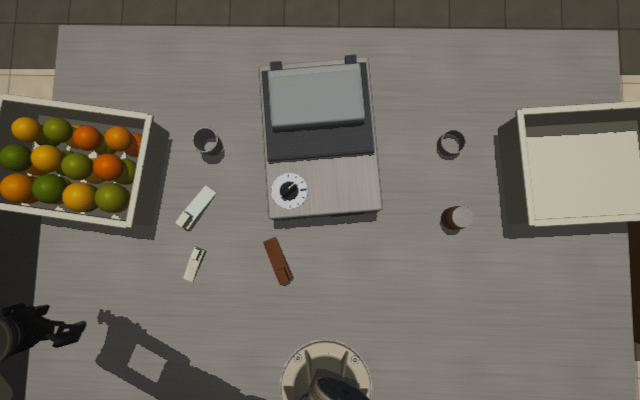

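View pics/scene0.png

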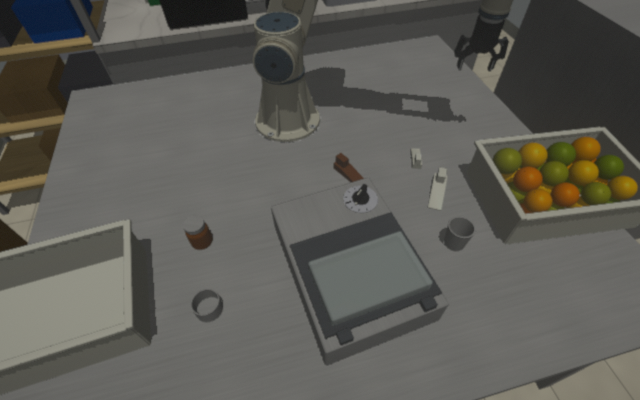

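Top view: the meant wedge is the larger white one at about (196,208), thin end up and right. The small white one at (194,264) and the brown one at (278,260) are look-alikes. The dial is at (289,190), the machine deck spans about (268-380, 155-218), the cup is at (208,142), the jar at (457,217) and the mould at (451,144).

```bash
python3 - <<'E'
import pickle,cv2
f=pickle.load(open("f0.pkl","rb"))["top"]
c=f["image"][145:285,175:390,::-1]
cv2.imwrite("pics/crop0.png",cv2.resize(c,None,fx=3.7,fy=3.7,interpolation=cv2.INTER_CUBIC))
E
```

```text
(no output)
```

View pics/crop0.png

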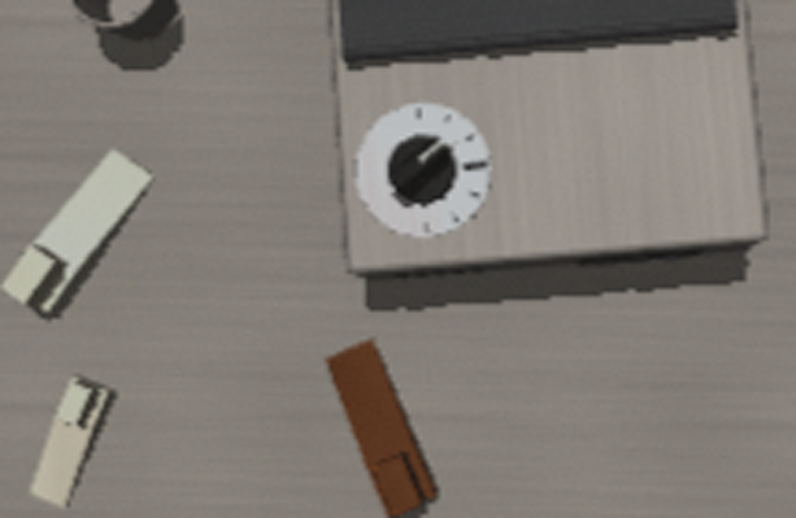

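Crop: the dial ring centre is at (424,169) with its pointer toward (440,142). The thick mark is at (475,165). Deck front corners are (352,270) and (765,238), lip ends (346,64) and (737,30), wedge thin-end corners (114,150) and (152,178), and block top corners near (2,287), (36,245) and (64,262).

```bash
python3 - <<'E'
import pickle
from h import *
fs=pickle.load(open("f0.pkl","rb"));f=fs["top"]
np.set_printoptions(precision=1,suppress=True)
P=lambda x,y,z:cast(f,175+(x+.5)/3.7-.5,145+(y+.5)/3.7-.5,z)
a,b=P(352,270,110),P(765,238,110);print("front",a,b,np.linalg.norm(a-b))
l,m=P(346,62,123),P(737,28,123);print("lip",l,m,np.linalg.norm(l-m))
def yaw(a,b): d=(a-b);return np.arctan2(-d[0],d[1])
y1,y2=yaw(a,b),yaw(l,m);print("yaw",y1,y2)
hsv=cv2.cvtColor(f["image"],cv2.COLOR_RGB2HSV)
img=f["image"].astype(int)
# dial ring
g=((img.min(2)>150)).astype(np.uint8);g[:, :255]=0;g[:,330:]=0;g[:160]=0;g[225:]=0
c=max(cv2.findContours(g,0,1)[0],key=cv2.contourArea);(u,v),rad=cv2.minEnclosingCircle(c);el=cv2.fitEllipse(c)
print(u,v,rad,el, "dial",cast(f,*el[0],111))
D=cast(f,*el[0],111)
y=(y1+y2)/2;Rz=R.from_euler('z',y).as_matrix()
print("machine origin from dial",D-Rz@[-150,90,0]," from front",(a+b)/2+Rz@[220,0,0], "from lip", (l+m)/2+Rz@[70,0,0])
t0,t1=P(420,161,151),P(442,141,151);c0=P(420,169,151)
d=t1-t0;print("pointer world ang",np.arctan2(d[1],d[0]),"dial",y-np.arctan2(d[1],d[0]));
d=t1[:2]-D[:2];print("dial2",y-np.arctan2(d[1],d[0]), t1)
w0,w1=P(114,150,3),P(152,178,3);tip=(w0+w1)/2
B=[P(2,287,55),P(36,245,55),P(64,262,55)]
print("tip",w0,w1,tip,"yaw",yaw(w0,w1));print("block",B);back=B[1]-B[0];print("byaw",np.arctan2(back[1],back[0]), "blockc",(B[0]+B[2])/2)
E
```

```text
front [459.  153.5 110. ] [ 488.4 -137.1  110. ] 292.0923664829611
lip [605.4 161.2 123. ] [ 635.2 -114.2  123. ] 276.95732660464904
yaw 0.10068892184921395 0.10778720952715418
289.0 190.5 18.581003189086914 ((288.3234558105469, 190.43821716308594), (34.744285583496094, 35.89741516113281), 8.687878608703613) dial [531.5 107.1 111. ]
machine origin from dial [690.   33.2 111. ]  from front [692.5  31.1 110. ] from lip [689.9  30.8 123. ]
pointer world ang -0.8037924046807573 dial 0.9080304703689414
dial2 0.9873492579072434 [546.5  88.9 151. ]
tip [555. 363.   3.] [533.3 331.5   3. ] [544.1 347.2   3. ] yaw -0.6033960554940307
block [array([442.7, 424.9,  55. ]), array([474.9, 401. ,  55. ]), array([462.6, 379.1,  55. ])]
byaw -0.6394985512269589 blockc [452.6 402.   55. ]
```

```bash
cat >> h.py <<'E'
def to(x,y,z,yaw=None,s=None):
    from rig import r
    s=s or r.sense(); M=R.from_euler('xyz',s["tcp_rot"])
    d=M.inv().apply(np.array([x,y,z])-s["eef_pos"])/1000
    T=M if yaw is None else R.from_euler('xyz',[np.pi,0,yaw])
    w=(M.inv()*T).as_rotvec(); print("row",np.round(d,4),np.round(w,4),"| yaw",round(s["tcp_rot"][2],4))
E
python3 -c "
from h import *
to(532,106.5,230,2.29)"; python3 -m crank '[[0,0,0,0,0,0,0]]'
```

```text
row [-0.4593 -0.3357  0.0201] [-1.200e-03  3.000e-04  4.878e-01] | yaw 2.7778
clock: 0.2
eef_pos: [222.3, 583.8, 249.8]
tcp_rot: [-3.141, 0.0, 2.778]
contact_force: [-0.5, 0.3, 0.3]
opening: 1.003
grasp_force: 0.0
```

```bash
python3 -m crank '[[-0.459,-0.336,0.020,0,0,0.488,0],[-0.459,-0.336,0.020,0,0,0.488,0],[-0.459,-0.336,0.020,0,0,0.488,0],[-0.459,-0.336,0.020,0,0,0.488,0],[-0.459,-0.336,0.020,0,0,0.488,0]]'; python3 -c "
from h import *
to(532,106.5,230,2.29)"
```

```text
clock: 0.7
eef_pos: [358.9, 372.7, 241.4]
tcp_rot: [3.141, 0.0, 2.289]
contact_force: [2.1, -0.0, 0.5]
opening: 0.997
grasp_force: 0.0
row [-0.3144 -0.0448  0.0114] [ 0.0001  0.     -0.0013] | yaw 2.2887
```

```bash
python3 -m crank '[[-0.314,-0.045,0.011,0,0,0,0],[-0.314,-0.045,0.011,0,0,0,0],[-0.314,-0.045,0.011,0,0,0,0],[-0.314,-0.045,0.011,0,0,0,0],[-0.314,-0.045,0.011,0,0,0,0]]';python3 -m crank '[[-0.03,0,0,0,0,0,0],[-0.03,0,0,0,0,0,0],[-0.03,0,0,0,0,0,0]]'; python3 - <<'E'
from h import *
from rig import cams
import pickle
to(532,106.5,145,2.29)
f=cams.grab_frame("wrist");pickle.dump(f,open("w1.pkl","wb"));cv2.imwrite("pics/w1.png",f["image"][:,:,::-1])
print(f["position"],f["orientation"])
E
```

```text
clock: 1.2
eef_pos: [495.3, 163.1, 232.9]
tcp_rot: [3.141, 0.0, 2.29]
contact_force: [0.3, 0.6, -1.2]
opening: 1.001
grasp_force: 0.0
clock: 1.5
eef_pos: [514.2, 142.0, 232.6]
tcp_rot: [-3.141, -0.001, 2.288]
contact_force: [-0.3, 0.3, 0.5]
opening: 1.001
grasp_force: 0.0
row [-0.0386 -0.0099  0.0876] [-0.0005 -0.0006 -0.0021] | yaw 2.2879
[470.68665095 192.48639952 356.46098878] [2.86888419e+00 9.30323067e-04 7.16530261e-01]
```

View pics/w1.png

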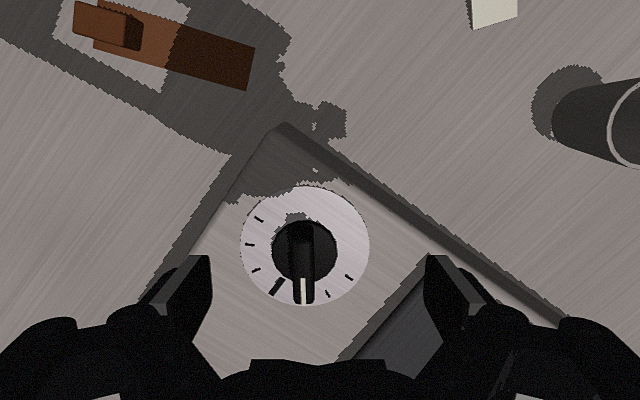

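Wrist view: the dial ring is centred at about (305,245). The bar runs vertically in the image with its white line at (303,278)-(303,303), already lined up with the tool. The thick mark is at (278,287).

```bash
python3 - <<'E'
from h import *
import pickle
np.set_printoptions(precision=3,suppress=True)
f=pickle.load(open("w1.pkl","rb"));img=f["image"].astype(int)
g=((img.min(2)>140)).astype(np.uint8);m=np.zeros_like(g);cv2.circle(m,(305,245),75,1,-1);g&=m
c=cv2.convexHull(np.vstack([k for k in cv2.findContours(g,0,1)[0] if cv2.contourArea(k)>30]))
P=np.array([cast(f,*p[0],111)[:2] for p in c]);(cx,cy),rad=cv2.minEnclosingCircle(P.astype(np.float32));print("ring",cx,cy,rad)
a,b=cast(f,282,280,111),cast(f,272.5,294,111);d=b-a;print("mark line ang",np.arctan2(d[1],d[0]));d=(a+b)[:2]/2-[cx,cy];print("mark from centre",np.arctan2(d[1],d[0]))
# pointer white line
g=((img.min(2)>130)).astype(np.uint8);g[:,:298]=0;g[:,310:]=0;g[:276]=0;g[305:]=0
ys,xs=np.nonzero(g);print(len(xs),xs.min(),xs.max(),ys.min(),ys.max())
l=cv2.fitLine(np.c_[xs,ys].astype(np.float32),2,0,.01,.01).ravel();print(l)
a=cast(f,l[2]-10*l[0],l[3]-10*l[1],151);b=cast(f,l[2]+10*l[0],l[3]+10*l[1],151);d=b-a;print("ptr",a,b,np.arctan2(d[1],d[0]) )
p=cast(f,l[2],l[3],151)[:2]-[cx,cy];print("from centre",np.arctan2(p[1],p[0]), p)
E
```

```text
ring 532.8926391601562 107.65213012695312 50.92727279663086
mark line ang -1.4223443454606377
mark from centre -1.4271036325298825
125 298 309 278 304
[  0.054   0.999 303.04  291.768]
ptr [537.472 101.088 151.   ] [547.356  90.561 151.   ] -0.816892858751017
from centre -0.8933173554300293 [  9.479 -11.783]
```

```bash
python3 -m crank '[[-0.039,-0.009,0.03,0,0,0.0,0],[-0.039,-0.009,0.06,0,0,0.0,0],[-0.039,-0.009,0.06,0,0,0,0]]';python3 - <<'E'
from h import *
import pickle
to(532.5,107,145,2.29)
f=pickle.load(open("f0.pkl","rb"))["top"];g=cv2.cvtColor(f["image"],cv2.COLOR_RGB2GRAY).astype(float)
def edge(p,q,z,half=5):
    p,q=np.array(p,float),np.array(q,float);t=(q-p)/np.linalg.norm(q-p);n=np.array([-t[1],t[0]]);pts=[]
    for s in np.linspace(.08,.92,60):
        o=p+s*(q-p);k=np.arange(-half,half+.01,.25);S=o+k[:,None]*n
        v=cv2.remap(cv2.GaussianBlur(g,(3,3),0).astype(np.float32),S[:,:1].astype(np.float32),S[:,1:].astype(np.float32),1).ravel()
        pts.append(S[np.argmax(abs(np.gradient(v)))])
    W=np.array([cast(f,*a,z)[:2] for a in pts],np.float32);l=cv2.fitLine(W,cv2.DIST_HUBER,0,.01,.01).ravel();return np.arctan2(l[1],l[0]),l[2:]
P=lambda x,y:(175+(x+.5)/3.7-.5,145+(y+.5)/3.7-.5)
for n,a in dict(front=(P(352,270),P(765,238),110),lip=(P(346,62),P(737,28),123),right=(P(765,235),(369,62),110),left=(P(352,265),(263,72),110)).items():print(n,edge(*a))
E
```

```text
clock: 1.85
eef_pos: [530.2, 107.4, 169.6]
tcp_rot: [-3.136, -0.004, 2.29]
contact_force: [-0.1, 0.2, -1.1]
opening: 0.998
grasp_force: 0.0
row [-0.0019  0.0016  0.0246] [-0.0056 -0.0036  0.0002] | yaw 2.2902
front (np.float32(-1.4661622), array([472.89792 ,   7.899107], dtype=float32))
lip (np.float32(-1.463074), array([614.71265 ,  25.813957], dtype=float32))
right (np.float32(0.12032002), array([ 691.548  , -111.80359], dtype=float32))
left (np.float32(0.105534755), array([683.5292 , 173.18513], dtype=float32))
```

```bash
python3 -m crank '[[-0.001,0.001,0.025,0,0,0.0,0],[-0.001,0.001,0.025,0,0,0,0.3],[-0.001,0.001,0.025,0,0,0,1],[-0.001,0.001,0.025,0,0,0,1],[-0.001,0.001,0.025,0,0,0,1]]' 30;python3 -m crank '[[0,0,0,0,0,0,1],[0,0,0,0,0,0,1],[0,0,0,0,0,0,1],[0,0,0,0,0,0,1]]'; python3 -c "
from h import *
to(532.5,107,145,1.679)"
```

```text
clock: 2.35
eef_pos: [535.1, 107.5, 149.2]
tcp_rot: [3.14, 0.001, 2.29]
contact_force: [0.3, 0.2, -0.1]
opening: 0.328
grasp_force: 0.0
clock: 2.75
eef_pos: [533.3, 106.1, 148.9]
tcp_rot: [-3.139, -0.0, 2.29]
contact_force: [-7.6, -6.2, 13.5]
opening: 0.152
grasp_force: 33.0
row [0.0012 0.     0.0039] [-2.900e-03  6.000e-04  6.111e-01] | yaw 2.2901
```

```bash
python3 -m crank '[[0,-0.002,0,0,0,0.12,1],[0,-0.002,0,0,0,0.24,1],[0,-0.002,0,0,0,0.36,1],[0,-0.002,0,0,0,0.48,1],[0,-0.002,0,0,0,0.60,1]]';python3 -m crank '[[0,0,0,0,0,0.01,1],[0,0,0,0,0,0.01,1]]'; python3 -c "
from h import *
to(532.5,107,145,1.679)"
```

```text
clock: 3.25
eef_pos: [532.6, 105.6, 148.9]
tcp_rot: [-3.141, 0.0, 1.685]
contact_force: [-6.7, -1.0, 9.8]
opening: 0.156
grasp_force: 32.6
clock: 3.45
eef_pos: [532.6, 105.6, 148.9]
tcp_rot: [-3.141, 0.0, 1.679]
contact_force: [-5.3, -0.4, 9.4]
opening: 0.16
grasp_force: 32.5
row [0.0014 0.0001 0.0039] [-0.0007  0.0001  0.0001] | yaw 1.6791
```

```bash
python3 -m crank '[[0,0,0,0,0,0,0],[0,0,0,0,0,0,0],[0,0,0,0,0,0,0],[0,0,0,0,0,0,0],[0,0,-0.04,0,0,0,0]]';python3 -m crank '[[0,0,-0.05,0,0,0,0],[0,0,-0.10,0,0,0,0],[0,0,-0.1,0,0,0,0]]'; python3 - <<'E'
from h import *
from rig import cams
import pickle
f=cams.grab_frame("wrist");pickle.dump(f,open("w2.pkl","wb"));cv2.imwrite("pics/w2.png",f["image"][:,:,::-1])
f=cams.grab_frame("top");pickle.dump(f,open("t2.pkl","wb"))
E
```

```text
clock: 3.95
eef_pos: [530.1, 105.2, 184.0]
tcp_rot: [-3.133, 0.001, 1.68]
contact_force: [0.9, -0.3, -0.4]
opening: 0.986
grasp_force: 0.0
clock: 4.25
eef_pos: [536.5, 106.4, 294.9]
tcp_rot: [3.13, -0.001, 1.68]
contact_force: [0.6, 0.3, 0.1]
opening: 0.997
grasp_force: 0.0
```

View pics/w2.png

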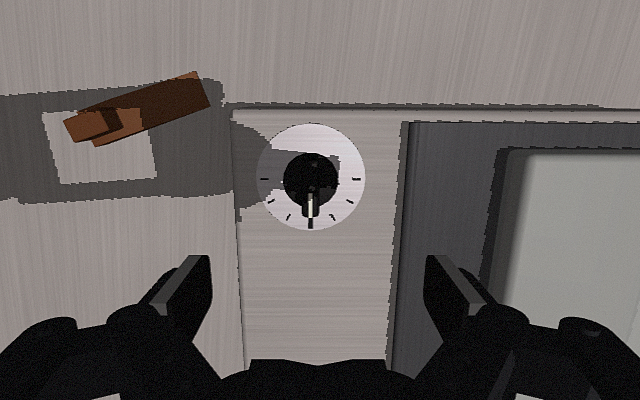

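The pointer now stands on the long thick mark at (310,205)-(310,224), and nothing else has moved. Next, the wedge.

```bash
python3 -c "
from h import *
to(448,405,230,2.52)"
```

```text
row [ 0.3066 -0.0528  0.0591] [ 0.0029  0.001  -0.8402] | yaw 1.6798
```

```bash
python3 -m crank '[[0.307,-0.053,0.059,0,0,-0.84,0],[0.307,-0.053,0.059,0,0,-0.84,0],[0.307,-0.053,0.059,0,0,-0.84,0],[0.307,-0.053,0.059,0,0,-0.84,0],[0.307,-0.053,0.059,0,0,-0.84,0]]'; python3 -c "
from h import *
to(448,405,230,2.52)"
```

```text
clock: 4.85
eef_pos: [463.5, 342.9, 239.0]
tcp_rot: [-3.139, -0.001, 2.436]
contact_force: [1.7, -0.8, 0.4]
opening: 1.004
grasp_force: 0.0
row [0.0521 0.0372 0.009 ] [-0.0029 -0.0007 -0.0842] | yaw 2.4358
```

```bash
python3 -m crank '[[0.040,0.03,0.009,0,0,-0.08,0],[0.040,0.03,0.009,0,0,-0.08,0],[0.040,0.03,0.009,0,0,-0.08,0],[0.040,0.03,0.009,0,0,-0.08,0]]'; python3 - <<'E'
from h import *
from rig import cams
import pickle
f=cams.grab_frame("wrist");pickle.dump(f,open("w3.pkl","wb"));cv2.imwrite("pics/w3.png",f["image"][:,:,::-1])
E
```

```text
clock: 5.25
eef_pos: [454.3, 389.5, 231.2]
tcp_rot: [-3.139, -0.0, 2.509]
contact_force: [0.8, 0.3, -0.2]
opening: 1.002
grasp_force: 0.0
```

View pics/w3.png

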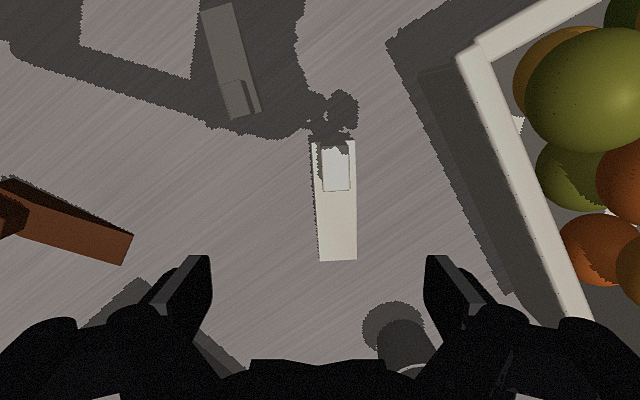

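Wrist view: wedge thin-end corners are at (320,261) and (357,259). The block top's front edge is (324,191)-(350,190) and its right edge is (349,147)-(350,190). The tool is nearly in line with the wedge but some way off the block.

```bash
python3 - <<'E'
from h import *
import pickle
np.set_printoptions(precision=1,suppress=True)
f=pickle.load(open("w3.pkl","rb"))
a,b=cast(f,320,261,3),cast(f,357,259,3);print(a,b,np.linalg.norm(a-b));tip=(a+b)/2
d=(b-a);print("yaw tip",np.arctan2(d[1],d[0]))
c,e,g=cast(f,324,191,55),cast(f,350,190,55),cast(f,349,147,55);print(c,e,g,np.linalg.norm(c-e),np.linalg.norm(g-e))
fr=(c+e)/2;d=(tip-fr);yw=np.arctan2(d[1],d[0]);print("axis",yw,np.linalg.norm(d[:2]),"edge",np.arctan2(*(e-g)[1::-1]),np.arctan2(*(e-c)[1::-1])-np.pi/2)
u=np.array([np.cos(yw),np.sin(yw),0]);G=(fr-20*u+tip-110*u)/2;print(fr-20*u,tip-110*u,G)
to(G[0],G[1],120,yw+np.pi)
E
```

```text
[537.7 330.9   3. ] [559.3 364.3   3. ] 39.84998506858805
yaw tip 0.997751677732402
[465.9 387.3  55. ] [478.5 406.   55. ] [447.5 426.6  55. ] 22.559673696361763 37.26123650087101
axis -0.5718299572813111 90.6823068092566 edge -0.5860878826152199 -0.5929024921275725
[455.4 407.5  55. ] [456.  407.1   3. ] [455.7 407.3  29. ]
row [0.  0.  0.1] [-0.  -0.  -0.1] | yaw 2.5082
```

```bash
python3 -c "
from h import *
to(455.7,407.3,37,2.568)"
```

```text
row [0.0098 0.0155 0.1947] [-0.0015 -0.0001 -0.0598] | yaw 2.5082
```

```bash
python3 -m crank '[[0.010,0.0155,0.04,0,0,-0.06,0],[0.010,0.0155,0.09,0,0,-0.06,0],[0.010,0.0155,0.135,0,0,-0.06,0],[0.010,0.0155,0.17,0,0,-0.06,0],[0.010,0.0155,0.17,0,0,-0.06,0]]';python3 -m crank '[[0,0,0.01,0,0,0,0],[0,0,0.01,0,0,0,0]]'; python3 -c "
from h import *
to(455.7,407.3,37,2.568)"
```

```text
clock: 5.8
eef_pos: [453.6, 405.4, 58.0]
tcp_rot: [-3.133, -0.002, 2.568]
contact_force: [-1.2, -0.1, 0.4]
opening: 1.001
grasp_force: 0.0
clock: 6.0
eef_pos: [456.6, 409.0, 53.3]
tcp_rot: [3.14, 0.0, 2.569]
contact_force: [0.4, -0.3, -0.2]
opening: 1.002
grasp_force: 0.0
row [-0.0002 -0.0019  0.0163] [0.0015 0.0004 0.0008] | yaw 2.5688
```

```bash
python3 -m crank '[[0,-0.0015,0.015,0,0,0,0],[0,-0.0015,0.015,0,0,0,0.3],[0,-0.0015,0.015,0,0,0,1],[0,-0.0015,0.015,0,0,0,1],[0,-0.0015,0.015,0,0,0,1]]' 60;python3 -m crank '[[0,0,0,0,0,0,1],[0,0,0,0,0,0,1],[0,0,0,0,0,0,1]]'; python3 -c "
from h import *
to(455.7,407.3,230,2.569)"
```

```text
clock: 6.5
eef_pos: [455.1, 408.2, 38.3]
tcp_rot: [3.141, 0.0, 2.57]
contact_force: [-1.4, -0.7, 5.5]
opening: 0.439
grasp_force: 59.9
clock: 6.8
eef_pos: [455.1, 408.2, 38.3]
tcp_rot: [3.141, 0.0, 2.57]
contact_force: [-0.1, -1.7, 5.0]
opening: 0.442
grasp_force: 60.0
row [-0.001  -0.0002 -0.1917] [0.001  0.0003 0.0008] | yaw 2.5698
```

Opening 0.44 (about 38 mm) means the pads caught the wide base, not the 24 mm block. I'll reopen, raise 10 mm and grip again.

```bash
python3 -m crank '[[0,0,0,0,0,0,0],[0,0,0,0,0,0,0],[0,0,0,0,0,0,0],[0,0,-0.010,0,0,0,0],[0,0,-0.010,0,0,0,0]]';python3 -m crank '[[0,0,0,0,0,0,1],[0,0,0,0,0,0,1],[0,0,0,0,0,0,1],[0,0,0,0,0,0,1],[0,0,0,0,0,0,1]]' 60;python3 -m crank '[[0,0,0,0,0,0,1],[0,0,0,0,0,0,1],[0,0,0,0,0,0,1]]'
```

```text
clock: 7.3
eef_pos: [455.4, 408.4, 48.7]
tcp_rot: [3.14, 0.0, 2.57]
contact_force: [-0.5, -0.3, 0.3]
opening: 1.003
grasp_force: 0.0
clock: 7.8
eef_pos: [454.8, 407.8, 47.3]
tcp_rot: [3.142, -0.0, 2.57]
contact_force: [0.4, 0.1, 0.9]
opening: 0.271
grasp_force: 58.9
clock: 8.1
eef_pos: [454.8, 407.9, 47.3]
tcp_rot: [3.141, 0.0, 2.57]
contact_force: [-0.1, 0.2, 0.6]
opening: 0.272
grasp_force: 58.9
```

```bash
python3 -m crank '[[0,0,-0.05,0,0,0,1],[0,0,-0.1,0,0,0,1],[0,0,-0.15,0,0,0,1],[0,0,-0.185,0,0,0,1],[0,0,-0.185,0,0,0,1]]';python3 -c "
from h import *
to(506,-34,230,3.25)"
```

```text
clock: 8.6
eef_pos: [456.8, 409.6, 238.0]
tcp_rot: [3.133, 0.002, 2.57]
contact_force: [0.7, 0.6, -0.7]
opening: 0.269
grasp_force: 59.5
row [-0.2814 -0.3465  0.0057] [ 0.0075  0.0052 -0.6801] | yaw 2.5698
```

```bash
python3 -m crank '[[-0.281,-0.346,0,0,0,-0.68,1],[-0.281,-0.346,0,0,0,-0.68,1],[-0.281,-0.346,0,0,0,-0.68,1],[-0.281,-0.346,0,0,0,-0.68,1],[-0.281,-0.346,0,0,0,-0.68,1]]';python3 -c "
from h import *
to(506,-34,230,3.25)"
```

```text
clock: 9.1
eef_pos: [480.9, 165.5, 231.1]
tcp_rot: [-3.141, -0.002, -3.027]
contact_force: [1.5, -0.2, -1.0]
opening: 0.27
grasp_force: 59.6
row [-0.0022 -0.201   0.0012] [-0.0003 -0.0016  0.0059] | yaw -3.0273
```

```bash
python3 -m crank '[[0,-0.185,0,0,0,0,1],[0,-0.185,0,0,0,0,1],[0,-0.185,0,0,0,0,1],[0,-0.185,0,0,0,0,1],[0,-0.185,0,0,0,0,1]]';python3 -m crank '[[0,0,0.04,0,0,0,1],[0,0,0.04,0,0,0,1],[0,0,0.04,0,0,0,1]]';python3 - <<'E'
from h import *
from rig import cams
import pickle
to(506,-34,157.5,3.25)
for n in("wrist","scene","top"):
    f=cams.grab_frame(n);pickle.dump(f,open(n+"4.pkl","wb"))
    if n!="scene":cv2.imwrite(f"pics/{n}4.png",f["image"][:,:,::-1])
E
```

```text
clock: 9.6
eef_pos: [501.2, -20.3, 231.2]
tcp_rot: [-3.141, -0.002, -3.037]
contact_force: [0.2, 0.7, -0.8]
opening: 0.273
grasp_force: 59.7
clock: 9.9
eef_pos: [500.6, -16.1, 191.6]
tcp_rot: [3.141, -0.003, -3.033]
contact_force: [0.7, 0.4, -0.2]
opening: 0.27
grasp_force: 59.6
row [-0.0036 -0.0184  0.0341] [ 0.0006 -0.0034  0.0003] | yaw -3.0329
```

View pics/top4.png

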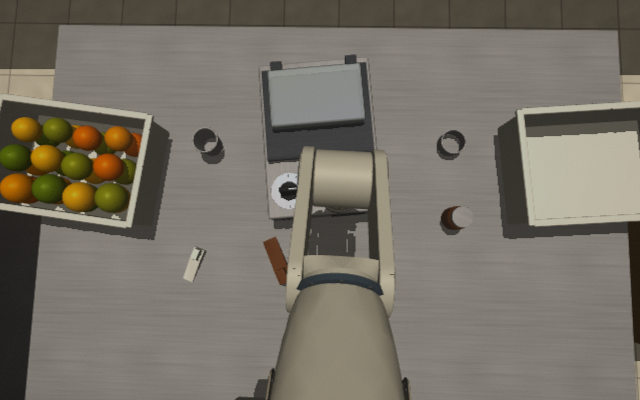

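The top view is blocked by the arm, but the dial at (289,190) still points at its mark and the jar, cup and mould stand where they were. I'll lower the wedge toward the deck.

```bash
python3 -m crank '[[-0.003,-0.017,0.028,0,0,0,1],[-0.003,-0.017,0.028,0,0,0,1],[-0.003,-0.017,0.028,0,0,0,1]]';python3 -m crank '[[0,0,0.002,0,0,0,1],[0,0,0.004,0,0,0,1],[0,0,0.006,0,0,0,1],[0,0,0.006,0,0,0,1]]';python3 - <<'E'
from h import *
from rig import cams
import pickle
to(506,-34,157.3,3.25)
f=cams.grab_frame("scene");pickle.dump(f,open("s5.pkl","wb"))
cv2.imwrite("pics/s5.png",cv2.resize(f["image"][160:340,250:460,::-1],None,fx=3.3,fy=3.3,interpolation=2))
E
```

```text
clock: 10.35
eef_pos: [506.6, -33.0, 165.0]
tcp_rot: [3.141, -0.0, -3.034]
contact_force: [-0.1, -0.9, -0.8]
opening: 0.267
grasp_force: 59.6
clock: 10.75
eef_pos: [506.4, -33.0, 158.4]
tcp_rot: [3.142, -0.0, -3.033]
contact_force: [-0.1, -1.0, -0.6]
opening: 0.269
grasp_force: 59.6
row [ 0.0005 -0.0009  0.0011] [ 0. -0.  0.] | yaw -3.0332
```

View pics/s5.png

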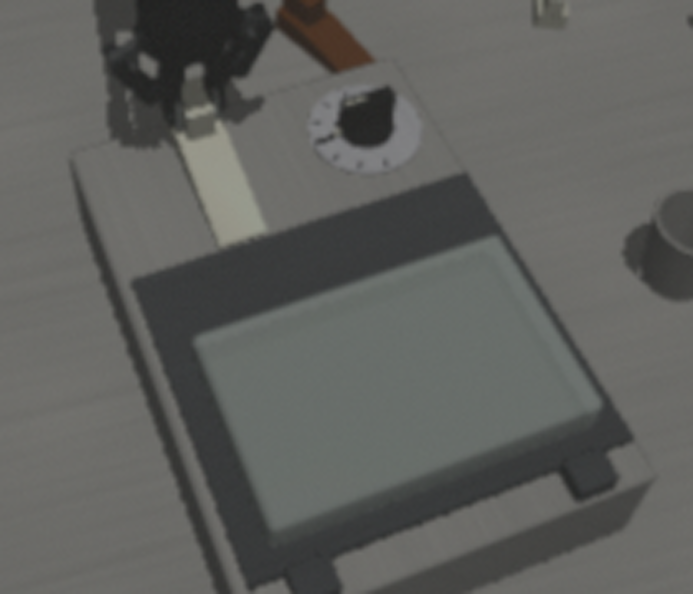

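The wedge lies straight on the deck, its thin end at crop (220,246)-(266,234), just short of the lip. Next I touch down lightly.

```bash
python3 -m crank '[[0,0,0.001,0,0,0,1],[0,0,0.001,0,0,0,1]]';python3 -m crank '[[0,0,0.001,0,0,0,1],[0,0,0.001,0,0,0,1]]'
```

```text
clock: 11.0
eef_pos: [506.5, -33.2, 157.3]
tcp_rot: [3.142, -0.0, -3.033]
contact_force: [-0.4, 0.1, -1.6]
opening: 0.27
grasp_force: 59.6
clock: 11.2
eef_pos: [506.5, -33.2, 157.2]
tcp_rot: [3.142, 0.0, -3.033]
contact_force: [-4.3, 0.2, 10.3]
opening: 0.27
grasp_force: 61.2
```

```bash
python3 -m crank '[[0,0,0.001,0,0,0,1],[0,0,0.001,0,0,0,1]]'
```

```text
clock: 11.4
eef_pos: [506.5, -33.1, 157.2]
tcp_rot: [3.142, 0.0, -3.033]
contact_force: [-8.9, 1.4, 22.7]
opening: 0.267
grasp_force: 62.9
```

```bash
python3 -m crank '[[0,0,-0.0015,0,0,0,1],[0,0,-0.0015,0,0,0,1]]';python3 -m crank '[[-0.007,0,0,0,0,0,1],[-0.014,0,0,0,0,0,1],[-0.02,0,0,0,0,0,1],[-0.025,0,0,0,0,0,1],[-0.025,0,0,0,0,0,1]]'
```

```text
clock: 11.6
eef_pos: [506.8, -33.2, 157.2]
tcp_rot: [-3.141, 0.001, -3.033]
contact_force: [-1.5, 0.8, 9.2]
opening: 0.265
grasp_force: 61.0
clock: 12.1
eef_pos: [530.9, -30.6, 157.2]
tcp_rot: [-3.142, -0.002, -3.033]
contact_force: [-6.4, -0.3, 11.3]
opening: 0.272
grasp_force: 61.6
```

```bash
python3 -m crank '[[-0.002,0,0,0,0,0,1],[-0.004,0,0,0,0,0,1],[-0.004,0,0,0,0,0,1]]';python3 -m crank '[[-0.002,0,0,0,0,0,1],[-0.004,0,0,0,0,0,1],[-0.004,0,0,0,0,0,1]]';python3 -m crank '[[-0.002,0,0,0,0,0,1],[-0.004,0,0,0,0,0,1],[-0.004,0,0,0,0,0,1]]'
```

```text
clock: 12.4
eef_pos: [534.1, -30.3, 157.2]
tcp_rot: [3.142, -0.003, -3.033]
contact_force: [-9.4, -1.1, 14.2]
opening: 0.269
grasp_force: 61.9
clock: 12.7
eef_pos: [538.1, -29.8, 157.2]
tcp_rot: [3.142, -0.003, -3.033]
contact_force: [-9.1, -1.0, 13.6]
opening: 0.27
grasp_force: 61.8
clock: 13.0
eef_pos: [541.4, -29.5, 157.2]
tcp_rot: [3.141, -0.004, -3.033]
contact_force: [-12.3, -1.2, 16.3]
opening: 0.272
grasp_force: 62.0
```

```bash
cat > lip.py <<'E'
from h import *
from rig import cams
import pickle
fs=[pickle.load(open("f0.pkl","rb"))["scene"],pickle.load(open("s5.pkl","rb")),cams.grab_frame("scene")]
O=np.array([691,31.5,0]);Rm=R.from_euler('z',.108).as_matrix()
f=fs[0];q=lambda y,z:np.array(proj(f,O+Rm@[-65,y,z]))
for lo,hi in((10,60),(75,125)):
  pos=[]
  for fr in fs:
    g=cv2.GaussianBlur(cv2.cvtColor(fr["image"],cv2.COLOR_RGB2GRAY),(3,3),0).astype(np.float32);e=[]
    for y in np.linspace(lo,hi,60):
        a=q(y,128);t=q(y,138)-a;px=np.linalg.norm(t)/10;t/=np.linalg.norm(t)
        k=np.arange(-7,7.01,.1);S=(a+k[:,None]*t).astype(np.float32)
        v=np.gradient(cv2.remap(g,S[:,:1],S[:,1:],1).ravel());w=abs(v)*(abs(v)>.5*abs(v).max());e.append((k*w).sum()/w.sum()/px)
    pos.append(np.median(e))
  print(lo,hi,"mm/px",round(1/px,2),"lip mm:",np.round(np.array(pos)-pos[0],2))
s=__import__("rig").r.sense();print(s["eef_pos"],s["contact_force"])
E
python3 -m crank '[[0,0,-0.0007,0,0,0,1],[0,0,-0.0007,0,0,0,1]]';python3 lip.py
```

```text
clock: 13.2
eef_pos: [541.4, -29.5, 157.2]
tcp_rot: [3.142, -0.004, -3.033]
contact_force: [-8.5, -1.6, 8.1]
opening: 0.27
grasp_force: 61.2
10 60 mm/px 4.31 lip mm: [ 0.    0.03 -0.01]
75 125 mm/px 4.2 lip mm: [ 0.    0.06 -0.04]
[541.427685   -29.45306527 157.22837976] [-9.2976956  -1.04582288  7.69944046]
```

```bash
python3 -m crank '[[-0.003,0,0,0,0,0,1],[-0.006,0,0,0,0,0,1],[-0.009,0,0,0,0,0,1],[-0.012,0,0,0,0,0,1],[-0.012,0,0,0,0,0,1]]';python3 lip.py
```

```text
clock: 13.75
eef_pos: [549.4, -28.3, 157.1]
tcp_rot: [3.141, -0.013, -3.033]
contact_force: [-26.4, -2.6, 23.8]
opening: 0.268
grasp_force: 63.3
10 60 mm/px 4.31 lip mm: [0.   0.03 1.96]
75 125 mm/px 4.2 lip mm: [0.   0.06 1.74]
[549.34057974 -28.33347437 157.12217625] [-26.11158404  -2.5614743   23.90369048]
```

```bash
python3 -m crank '[[0,0,-0.001,0,0,0,1],[-0.003,0,-0.001,0,0,0,1],[-0.006,0,-0.001,0,0,0,1],[-0.006,0,-0.001,0,0,0,1]]';python3 lip.py
```

```text
clock: 14.2
eef_pos: [557.3, -27.4, 157.3]
tcp_rot: [3.141, -0.009, -3.033]
contact_force: [-13.7, -0.3, 5.6]
opening: 0.273
grasp_force: 60.9
10 60 mm/px 4.31 lip mm: [0.   0.03 3.64]
75 125 mm/px 4.2 lip mm: [0.   0.06 3.52]
[557.32854035 -27.45405161 157.24717678] [-14.13126707  -0.75973807   6.0671538 ]
```

```bash
python3 -m crank '[[-0.003,0,-0.0002,0,0,0,1],[-0.006,0,-0.0003,0,0,0,1],[-0.006,0,-0.0003,0,0,0,1],[-0.006,0,-0.0003,0,0,0,1]]';python3 lip.py
```

```text
clock: 14.65
eef_pos: [563.5, -26.8, 157.4]
tcp_rot: [3.141, -0.008, -3.033]
contact_force: [-11.5, -1.9, 3.9]
opening: 0.269
grasp_force: 60.5
10 60 mm/px 4.31 lip mm: [0.   0.03 5.17]
75 125 mm/px 4.2 lip mm: [0.   0.06 5.19]
[563.5243112  -26.73884465 157.41078205] [-11.17701363  -0.81663999   4.00907365]
```

```bash
python3 -m crank '[[0,0,0,0,0,0,1],[0,0,0,0,0,0,1],[0,0,0,0,0,0,1],[0,0,0,0,0,0,1],[0,0,0,0,0,0,1]]';python3 lip.py; python3 -c "
from rig import cams;import cv2
cv2.imwrite('pics/end.png',cams.grab_frame('scene')['image'][:,:,::-1])"
```

```text
clock: 15.2
eef_pos: [563.5, -26.8, 157.4]
tcp_rot: [3.141, -0.008, -3.033]
contact_force: [-11.2, -1.2, 4.2]
opening: 0.269
grasp_force: 60.5
10 60 mm/px 4.31 lip mm: [0.   0.03 5.08]
75 125 mm/px 4.2 lip mm: [0.   0.06 5.2 ]
[563.51918764 -26.76600114 157.38702938] [-10.58649997  -0.58842565   3.04801539]
```

View pics/end.png

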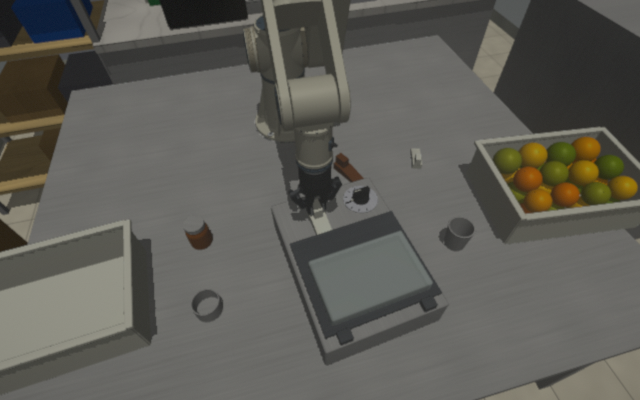

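The wedge at (322,225) is under the lip and still gripped. The dial at (361,196) is clear, and the jar (198,233), cup (459,234) and mould (207,305) are where they started.

```bash
python3 -c "
from rig import sign_off
print(sign_off())"
```

```text
the job is handed in; nothing more can be done
None
```

The job is handed in: the dial was set on its thick mark with the lid still shut, the wedge now holds the lip about 5.1 mm above rest (measured from the scene camera) and is still gripped, and the jar, cup and mould look undisturbed in the final picture; sign-off gave no verdict.

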